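# Find which way the twist-lock cap opens and hold it lifted off

## Robot

A 6-joint arm with a two-finger parallel gripper is mounted at the origin on a cart in front of the work surface, level with it; the furniture and walls round the work are solid. World frame = base frame: x ahead of the robot, y to its left, z up, the work surface at z = 0. Lengths are in m, angles in degrees, forces in N, time in s.
With the tool pointing down it reaches from about 0.4 to 0.825 m from the base axis. Payload 7 kg.
Tool frame: the origin (TCP) lies between the finger pads; the fingertips stand 25 mm ahead of it and the grasp point (between the pads) lies 6 mm ahead of it; z points along the fingers, y is the line along which they close (so a half turn about z gives the same grasp; the last joint's range is limited). The gripper opens to 88 mm and grips with 3 to 60 N. Pads are 19 mm wide; open, the fingers measure 130 mm over their backs; the gripper's body (78 mm by 193 mm) begins 47 mm behind the grasp point.
Start: joints at [-54.425, 20.546, 0.682, 0, -70.136, -16.507], TCP at [0.22, -0.638, 0.252] pointing down, gripper open.
Joint ranges: [-176.03, 176.03], [-82.01, 121.73], [-58.28, 71.71], [-173.87, 95.51], [-174.79, -0.11], [-173.66, 173.66]. Speed limits (degrees/s): [136.94, 136.94, 172.46, 180, 180, 180].

## Interface

Orientations are given as [roll, pitch, yaw] about the fixed x, y, z axes, in that order (R = Rz(yaw) Ry(pitch) Rx(roll)).
In Python, from plant import ctrl gives the robot as it stands.
- The arm moves only by the shell command python3 drive.py 'ROWS'. ROWS is a JSON list of rows, 1 to 8 of them, each of 5 numbers: dx, dy, dz in m, then a turn about the tool's z in degrees, then the finger opening in m; each row is the pose to reach, as a shift and turn from the pose commanded when the command began, along the tool's axes at that moment; what a row does not reach only later rows make up. A row lasts 1/8 s, in which the tool goes at most 0.0625 m and 10.7 degrees, less where a joint would pass 70% of its speed; a pose out of reach is approached as far as the arm can. The fingers move at their own pace and stop on an object; the grip force is fixed at half the most. Time passes only in rows, so rows that do not move let the fingers close. It prints the time, the measured TCP pose, the force, the opening and the grip force at its end.
- ctrl.get_obs(): the state, without advancing time (a new reading comes with each control period).
- ctrl.snapshot(name): name is "side" or "top"; returns a dict with "frame" (480x640x3 uint8, red, green, blue), "z_map" (480x640 float32, m along the optical axis (not along the pixel's ray), 0 where there is no reading), "fovy" (degrees; the focal length in pixels is half the picture's height over the tangent of half this angle, whatever the lens; pixels are square), "cx", "cy" (the principal point, pixels), "R" (3x3) and "t" (3): a world point X has camera coordinates R X + t. Camera axes: x right, y down, z forward; pixel columns grow to the right and rows downward; lengths in m; the calibration is good to about 2 mm. A picture is of the moment at which its call begins.
- ctrl.close_job(): hands the job in; it is judged then, once.
The state is a dict: "clock": time; "joint_pos": joint angles; "qvel": joint speeds; "tau": joint torques, N m; "tool_pos": TCP position; "orientation": TCP orientation; "force": force on the tool from outside, world axes, zero at the start; "moment": the same for the moment, N m; "opening": finger opening in m; "gripper_force": force on a finger pad.
Only numpy, scipy, OpenCV 4.12 (cv2) and the standard library are available. Lean on these libraries where they do the work, as an engineer would, in place of code of your own. Each camera call takes 0.05 s, during which the arm holds its last target. There are 200 camera calls.

## Task

The blue storage jar has a metal twist-lock cap with a black wing, and nobody remembers whether it unlocks clockwise or anticlockwise. First press the closed cap firmly straight down to make sure it is fully seated, then grip its wing, try it one way and the other until you find the way it loosens (stop as soon as it resists, never force it), turn it to its stop and lift it straight up off the jar. Finish still holding the cap in the gripper, level and still, about 10 cm above the open jar, without disturbing the things standing round it.

Things in the scene. Friction and masses are not known exactly. Their poses are not given: they have to be found in the camera images.
- jar: Blue ceramic jar, 88 mm across, on a black suction foot 104 mm across, stuck to the worktop: it neither slides nor turns. Origin: centre of the foot's underside, z up. Its mouth (rim of a neck 44 mm across, under the cap) is 95 mm above, its shoulder 70 mm. Its x axis is where the wing of the closed cap points.
- cap: Loose metal cap, 70 mm across, 0.1 to 0.17 kg, held by lugs under its skirt. Origin on its axis at the underside of its 6 mm disc, which rests on the jar's mouth; the skirt reaches 21 mm below. Black wing on top: 52 mm long along cap x, 14 mm thick along y, its top 31 mm above the origin. Closed: cap x along jar x within 2 degrees. Rigid: a press of about 10 N down is firm and gives no travel.
- cap_wing (a point): Grip point in the wing: on the cap's axis, 24 mm above the cap's origin, 7 mm below the wing's top; axes as the cap's. Turning the cap about the vertical: the wrong way it stops hard within 8 to 16 degrees; the right way it turns freely (well under 0.2 N m) to an end stop at about 70 degrees. Stops are rigid; over about 1.5 N m is forcing it. Which way is unmarked and differs from start to start.
- mug: Green and white tea mug, 86 mm wide, 88 mm tall, a bystander to leave alone; origin at the centre of its underside.
- spice_jar: Spice jar with red lid, 45 mm wide, 106 mm tall, a bystander to leave alone; origin at the centre of its underside.
- shaker: Glass salt shaker with a grey top, 44 mm wide, 90 mm tall, a bystander to leave alone; origin at the centre of its underside.
- fish_tin: Flat yellow fish tin, 63 x 105 x 25 mm, a bystander to leave alone; origin at the centre of its underside.
- jar_mouth (a point): Centre of the jar's mouth, 95 mm above the jar's origin, axes as the jar's. The cap lifts straight off only when turned 52 to 70 degrees (the end stop) from closed, 60 being the middle; short of that it rises only 2 mm and catches.

How it is judged (in metres and radians):
On the way, in this order (a step that is already met when the one before it is completed fails the run):
1. the closed cap is pressed straight down onto the jar's mouth with more than 5 N (contact force between cap and jar above 5 N and z of cap in the frame of jar_mouth below 0.001 m and angle between the x axis of cap and the x axis of jar, either way round below 0.25 rad and angle between cap's own z axis and vertical below 0.04 rad), for 0.15 s.
2. the cap is turned at least 40 degrees from closed (angle between the x axis of cap and the x axis of jar, either way round above 0.7 rad), for 0.1 s.
At the end, for the whole second after the job is handed in: The cap is held by the fingers alone, its disc more than 50 mm above the jar's mouth and within 60 mm of being centred over it, level within 15 degrees, still (under 30 mm/s and 0.3 rad/s), touching neither jar nor bystanders; every bystander within 30 mm of its start (z of cap in the frame of jar_mouth above 0.05 m and horizontal distance between cap and jar_mouth below 0.06 m and angle between cap's own z axis and vertical below 0.26 rad and linear speed of cap below 0.03 m/s and angular speed of cap below 0.3 rad/s and contact force between the fingers and cap above 2 N and contact force between cap and jar below 0.1 N and contact force between cap and mug below 0.1 N and contact force between cap and spice_jar below 0.1 N and contact force between cap and shaker below 0.1 N and contact force between cap and fish_tin below 0.1 N and distance of each of mug, spice_jar, shaker, fish_tin from where it was at the start of the episode below 0.03 m); the arm keeps its last pose, push and grip.
It fails at once if a bystander is moved more than 30 mm or tipped (distance of any of mug, spice_jar, shaker, fish_tin from where it was at the start of the episode above 0.03 m or angle between any of mug, spice_jar, shaker, fish_tin's own z axis and vertical above 0.4 rad).
It fails at once if the cap is forced against its stops or the jar with over 80 N, which a turning moment of about 2 N m does (contact force between cap and jar above 80 N).
It also fails if it takes over 50 s, if anything falls off the work surface, if the arm or the gripper's body presses on something with over 40 N, if the wrist force passes 120 N, or if a joint passes its speed limit or range.

## Working session

There is one attempt and no reset: what is moved stays moved. The work goes in short steps, Python scripts to look and compute and a shell command to move; the robot and the scene stay as the last step left them, time stands still between calls to the robot, and variables do not carry over. Pictures are saved under pics/ and viewed, at most 10 in all, crops included, and the job is handed in when it is done.

```bash
ls; mkdir -p pics
python3 - <<'E'
from plant import ctrl
import cv2,numpy as np
o=ctrl.get_obs(); print(o)
for n in("top","side"):
    s=ctrl.snapshot(n); cv2.imwrite(f"pics/{n}0.png",s["frame"][:,:,::-1]); np.savez(f"{n}0.npz",**s)
    print(n,s["fovy"],s["cx"],s["cy"],s["R"],s["t"])
E
```

```text
drive.py
pics
plant.py
{'clock': 0.0, 'joint_pos': array([-5.44250209e+01,  2.05900405e+01,  6.34186727e-01, -2.13766425e-02,
       -7.01359434e+01, -1.65089478e+01]), 'qvel': array([-0.05463303, -0.01201082,  0.04339262,  0.10264461,  0.06738059,
        0.04461792]), 'tau': array([-3.16729136e-03, -5.82723498e+01,  2.93035322e+01,  6.99691236e+00,
        6.65183121e-03, -1.39541976e-04]), 'tool_pos': array([ 0.22035389, -0.63754302,  0.25063758]), 'orientation': array([ 1.79906276e+02, -6.82112325e-03, -1.60941243e+02]), 'force': array([-0.52638542, -0.57194906,  0.94626039]), 'moment': array([-0.05995322, -0.07286273,  0.0468679 ]), 'gripper_force': 0.0, 'opening': 0.08763245859067735}
top 53.60945799969312 319.0519232689059 237.97370601269668 [[ 0.0274404  -0.9995148   0.01473737]
 [-0.98374871 -0.02961868 -0.17709096]
 [ 0.17744153 -0.00963842 -0.98408414]] [-0.14596173  0.5826737   0.83604184]
side 42.8214093953887 310.63275325736777 238.51468201381297 [[-0.99991894  0.00959347 -0.00837123]
 [ 0.01196901  0.48401704 -0.87497671]
 [-0.00434225 -0.87500598 -0.48409263]] [0.56645652 0.14826853 1.12197828]
```

View pics/top0.png

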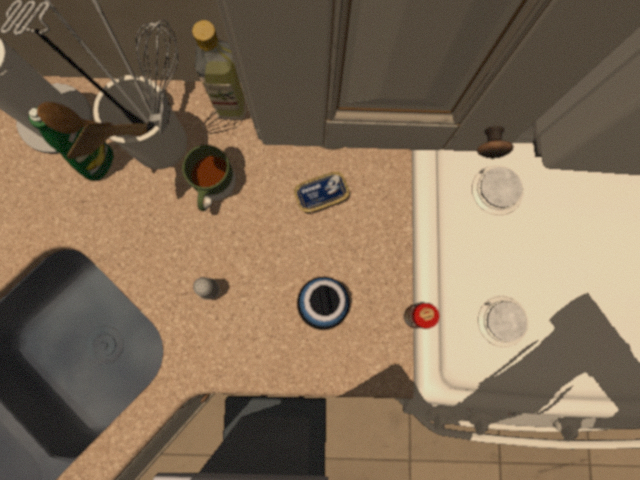

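View pics/side0.png

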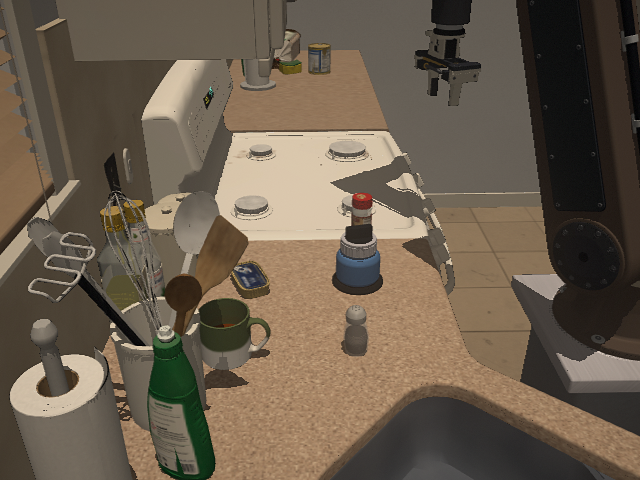

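Top view: the jar is at about (324,302) with its black wing in the centre of the cap, the spice jar at (426,315), the tin at (322,192), the shaker at (205,288) and the mug at (207,172). The side view shows the cap at (358,245) and the gripper clear of everything at (445,70). I'll measure the wing next.

```bash
cat > h.py <<'E'
import numpy as np,cv2
def load(n): return dict(np.load(n))
def ray(s,u,v,z):
    "cast pixel rays onto plane z"
    f=240/np.tan(np.radians(float(s["fovy"])/2)); R,t=s["R"],s["t"]
    d=np.stack([(np.asarray(u,float)-s["cx"])/f,(np.asarray(v,float)-s["cy"])/f,np.ones(np.shape(u))],-1)@R
    c=-R.T@t
    return c+d*((z-c[2])/d[...,2])[...,None]
def pts(s):
    "world point of every pixel, from depth"
    v,u=np.mgrid[:480,:640]; f=240/np.tan(np.radians(float(s["fovy"])/2))
    z=s["z_map"]; p=np.stack([(u-s["cx"])/f*z,(v-s["cy"])/f*z,z],-1)
    return (p-s["t"])@s["R"]
E
python3 - <<'E'
from h import *
for n,b in(("top0",(285,265,365,340)),("side0",(325,210,395,300))):
    s=load(n+".npz"); P=pts(s); x0,y0,x1,y1=b
    im=s["frame"][y0:y1,x0:x1]; cv2.imwrite(f"pics/c{n}.png",cv2.resize(im[:,:,::-1],None,fx=6,fy=6,interpolation=cv2.INTER_NEAREST))
s=load("top0.npz");P=pts(s)
sub=P[265:340,285:365].reshape(-1,3)
w=sub[(sub[:,2]>.112)]; print("wing depth",len(w),w.mean(0),np.percentile(w[:,2],[5,50,95]))
c=sub[(sub[:,2]>.090)&(sub[:,2]<.108)]; 
print("cap",len(c),cv2.minEnclosingCircle(c[:,:2].astype(np.float32)),np.median(c[:,2]))
hsv=cv2.cvtColor(s["frame"],cv2.COLOR_RGB2GRAY)
m=((hsv<45)*255).astype(np.uint8); m[:265]=0;m[340:]=0;m[:,:300]=0;m[:,350:]=0
k,l,st,ce=cv2.connectedComponentsWithStats(m); print(st,ce)
i=l[302,324]; v,u=np.where(l==i)
q=ray(s,u,v,.126)[:,:2]; print(cv2.minAreaRect(q.astype(np.float32)),q.mean(0))
for nm,b in dict(mug=(180,145,235,210),spice=(410,298,442,332),shaker=(190,274,222,302),tin=(294,170,352,214)).items():
    x0,y0,x1,y1=b; a=P[y0:y1,x0:x1].reshape(-1,3);a=a[a[:,2]>.015]; print(nm,a[:,:2].min(0),a[:,:2].max(0),np.percentile(a[:,2],95))
print("cabinet z",P[130,370],P[60,390],P[148,370])
E
```

```text
wing depth 277 [ 0.46663774 -0.13956005  0.1853337 ] [0.12178529 0.12459064 0.92807285]
cap 1042 ((0.46994444727897644, -0.1414116472005844), 0.03580368310213089) 0.10060915784007457
[[     0      0    640    480 306352]
 [   300    282     50     47    233]
 [   311    286     28     29    610]
 [   301    289      2      3      3]
 [   300    294      1      2      2]] [[319.48126012 239.32361793]
 [332.02575107 311.69957082]
 [324.27868852 300.07540984]
 [301.66666667 290.        ]
 [300.         294.5       ]]
((0.4682304859161377, -0.14047300815582275), (0.04490339756011963, 0.045550812035799026), 65.01543426513672) [ 0.46802389 -0.14009561]
mug [ 0.42886121 -0.12057476] [0.77378354 0.15388235] 0.08707824553358715
spice [ 0.42644614 -0.33832431] [ 0.47125348 -0.12057476] 0.10775732487481214
shaker [ 0.42886121 -0.12057476] [0.50958568 0.09173839] 0.08834635177663892
tin [ 0.42886121 -0.18597313] [ 0.72887003 -0.07741604] 0.02463698127207701
cabinet z [ 0.60346463 -0.16816283  0.52083806] [ 0.60608006 -0.16819681  0.63313518] [ 7.87768636e-01 -2.29436772e-01 -6.81197090e-04]
```

View pics/ctop0.png

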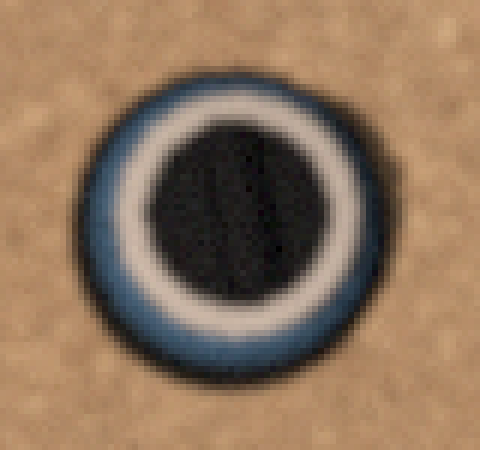

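View pics/cside0.png

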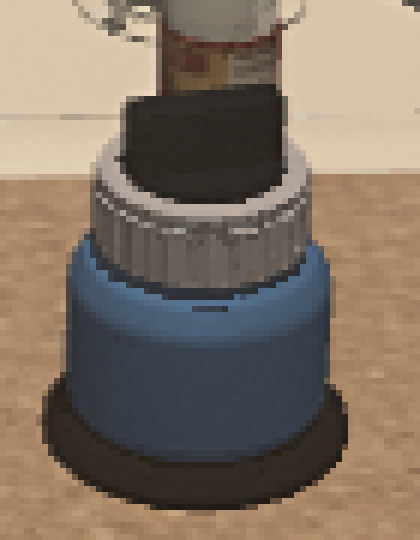

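The crops show that a black disc surrounds the wing in the top view, so grey level alone can't separate them. In the crops the wing runs from about (215,140) to (275,290) in the top view and (125,95) to (280,190) in the side view. I'll fit it from depth instead.

Run:
```python
from h import *
for n,b in(("top0",(295,270,355,335)),("side0",(325,210,395,300))):
    s=load(n+".npz");x0,y0,x1,y1=b;P=pts(s)[y0:y1,x0:x1].reshape(-1,3)
    for lo in(.114,.119):
        w=P[(P[:,2]>lo)&(P[:,2]<.14)&(np.hypot(P[:,0]-.47,P[:,1]+.14)<.04)]
        q=w[:,:2];_,_,vt=np.linalg.svd(q-q.mean(0),full_matrices=False)
        print(n,lo,len(w),q.mean(0),w[:,2].max(),"wing yaw",np.degrees(np.arctan2(vt[0,1],vt[0,0])),cv2.minAreaRect(q.astype(np.float32)))
s=load("top0.npz");g=cv2.cvtColor(s["frame"],cv2.COLOR_RGB2GRAY)
hsv=cv2.cvtColor(s["frame"],cv2.COLOR_RGB2HSV)
m=((g>130)&(hsv[:,:,1]<60)).astype(np.uint8)*255;m[:270]=0;m[335:]=0;m[:,:295]=0;m[:,355:]=0
v,u=np.where(m);q=ray(s,u,v,.101)[:,:2].astype(np.float32);print("ring",len(q),cv2.minEnclosingCircle(q),q.mean(0))
print("colour cap centre",ray(s,[324.],[302.],.101))
P=pts(s)
for nm,b in dict(spice=(410,298,442,332),shaker=(190,274,222,302)).items():
    x0,y0,x1,y1=b;a=P[y0:y1,x0:x1].reshape(-1,3);a=a[a[:,2]>.07];print(nm,np.median(a,0))
```

```text
top0 0.114 256 [ 0.4697366  -0.14111744] 0.12833433655732487 wing yaw -167.51726027918014 ((0.47004234790802, -0.14112171530723572), (0.05169893056154251, 0.01396362017840147), 12.079874038696289)
top0 0.119 253 [ 0.46987118 -0.14116973] 0.12833433655732487 wing yaw -167.28851499064365 ((0.47004234790802, -0.14112171530723572), (0.05169893056154251, 0.01396362017840147), 12.079874038696289)
side0 0.114 218 [ 0.47175079 -0.13592416] 0.1285363506712229 wing yaw 12.70882929118695 ((0.47184163331985474, -0.1381649374961853), (0.052404846996068954, 0.018268493935465813), 14.815973281860352)
side0 0.119 159 [ 0.47231136 -0.13666189] 0.1285363506712229 wing yaw 12.429452223682743 ((0.47174084186553955, -0.13834451138973236), (0.052411533892154694, 0.01749570295214653), 12.633267402648926)
ring 532 ((0.46873918175697327, -0.14024588465690613), 0.035321567207574844) [ 0.46748805 -0.1388531 ]
colour cap centre [[ 0.4658996  -0.14030541  0.101     ]]
spice [ 0.4483732  -0.31408212  0.10521839]
shaker [0.48872612 0.07318014 0.08489231]
```
Wing yaw ≈12.5° (mod 180). Center (0.4705,-0.1405). Grip point z=0.119.

The wing centre is at (0.4705, -0.1405), with its long axis at yaw 12.5°, so the tool needs a yaw of −167.5°. I'll close the fingers on the way so they can press on the wing top.

```bash
python3 drive.py '[[-0.02,0.02,0,1,0],[-0.06,0.06,0,2,0],[-0.10,0.10,0,3,0],[-0.14,0.14,0,4,0],[-0.18,0.18,0,5,0],[-0.22,0.22,0,6,0],[-0.26,0.26,0,6.6,0],[-0.30,0.29,0,6.6,0]]'
```

```text
clock: 1.1
tool_pos: [0.4095, -0.2639, 0.2517]
orientation: [180.0, 0.0, -167.5]
force: [0.1, -0.1, -0.1]
opening: 0.0132
gripper_force: 0.0
```

```bash
cat > to.py <<'E'
import sys
from plant import ctrl
import numpy as np
from scipy.spatial.transform import Rotation as Ro
T=np.array([float(a) for a in sys.argv[1:4]]);o=ctrl.get_obs()
R=Ro.from_euler("xyz",o["orientation"],degrees=True)
print("rows d",R.inv().apply(T-o["tool_pos"]).round(4),"pos",o["tool_pos"].round(4),"rpy",o["orientation"].round(2),"F",o["force"].round(1),"M",o["moment"].round(2),"j6",o["joint_pos"][5].round(1),"t",o["clock"],"open",o["opening"],o["gripper_force"])
E
python3 to.py 0.4705 -0.1405 0.165
```

```text
rows d [-0.0862  0.1073  0.0867] pos [ 0.4095 -0.2639  0.2517] rpy [ 1.8000e+02  2.0000e-02 -1.6751e+02] F [ 0.1 -0.1 -0.1] M [-0.11 -0.17 -0.02] j6 -67.9 t 1.1 open 0.013158263496544849 0.0
```

```bash
python3 drive.py '[[-0.02,0.03,0,0,0],[-0.05,0.07,0,0,0],[-0.076,0.097,0,0,0],[-0.086,0.107,0.03,0,0],[-0.086,0.107,0.06,0,0],[-0.086,0.107,0.08,0,0],[-0.086,0.107,0.087,0,0],[-0.086,0.107,0.087,0,0]]'; python3 to.py 0.4705 -0.1405 0.151
python3 - <<'E'
from plant import ctrl
from h import *
a=[]
for n in("top","side"):
    s=ctrl.snapshot(n); f=s["frame"][:,:,::-1]; a.append(cv2.resize(f[215:345,265:395] if n=="top" else f[160:300,290:430],(400,400)))
cv2.imwrite("pics/pre.png",np.hstack(a))
E
```

```text
clock: 2.1
tool_pos: [0.4701, -0.1429, 0.1645]
orientation: [-180.0, -0.0, -167.5]
force: [-0.1, -0.5, 0.7]
opening: 0.0001
gripper_force: 0.0
rows d [-0.0009  0.0023  0.0135] pos [ 0.4701 -0.1429  0.1645] rpy [-1.8000e+02 -4.0000e-02 -1.6753e+02] F [-0.1 -0.5  0.7] M [ 0.02 -0.01  0.03] j6 -83.6 t 2.1 open 8.739204821188646e-05 0.0
```

View pics/pre.png

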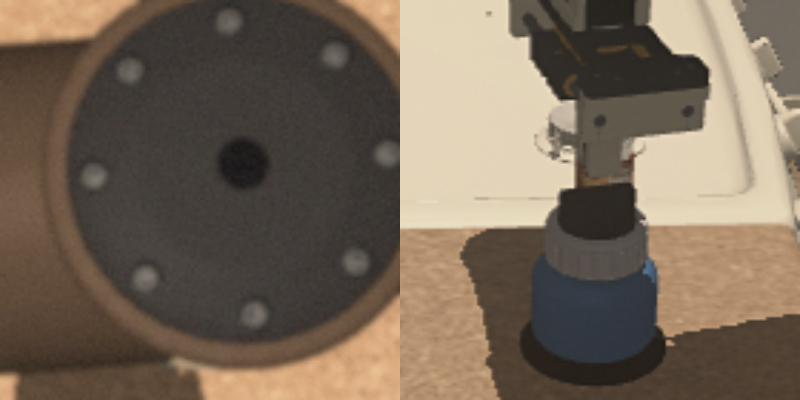

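The side view shows the closed fingertips at (605,170), directly above the wing at (597,195). The top view is blocked by the arm. Now I'll press.

```bash
python3 drive.py '[[-0.001,0.002,0.006,0,0],[-0.001,0.002,0.010,0,0],[-0.001,0.002,0.012,0,0],[-0.001,0.002,0.013,0,0],[-0.001,0.002,0.014,0,0],[-0.001,0.002,0.015,0,0]]'; python3 to.py 0.4705 -0.1405 0.151
```

```text
clock: 2.95
tool_pos: [0.4708, -0.1407, 0.1511]
orientation: [-180.0, 0.0, -167.5]
force: [-9.2, 5.3, 22.9]
opening: 0.0007
gripper_force: 11.7
rows d [0.0003 0.0003 0.0001] pos [ 0.4708 -0.1407  0.1511] rpy [-1.7997e+02  2.0000e-02 -1.6749e+02] F [-9.2  5.3 22.9] M [ 1.87  3.33 -0.03] j6 -83.9 t 2.95 open 0.0006765098108402002 11.718110293149948
```

About 23 N down, which is firm. I'll hold it briefly, then rise and open.

```bash
python3 drive.py '[[0,0,0,0,0],[0,0,0,0,0],[0,0,-0.006,0,0],[0,0,-0.018,0,0],[0,0,-0.02,0,0.05],[0,0,-0.02,0,0.05],[0,0,-0.02,0,0.05],[0,0,-0.02,0,0.05]]'; python3 to.py 0.4705 -0.1405 0.130
```

```text
clock: 3.95
tool_pos: [0.4705, -0.1406, 0.1693]
orientation: [180.0, -0.0, -167.5]
force: [0.4, -0.1, 0.4]
opening: 0.0351
gripper_force: 0.0
rows d [-0.      0.0002  0.0393] pos [ 0.4705 -0.1406  0.1693] rpy [ 1.7999e+02 -3.0000e-02 -1.6753e+02] F [ 0.4 -0.1  0.4] M [-0.08 -0.02  0.  ] j6 -83.9 t 3.95 open 0.035123946413084424 0.0
```

```bash
python3 drive.py '[[0,0,0,0,0.05],[0,0,0.01,0,0.05],[0,0,0.025,0,0.05],[0,0,0.035,0,0.05],[0,0,0.039,0,0.05],[0,0,0.039,0,0.05]]'; python3 drive.py '[[0,0,0,0,0],[0,0,0,0,0],[0,0,0,0,0],[0,0,0,0,0],[0,0,0,0,0]]'; python3 to.py 0.4705 -0.1405 0.130
```

```text
clock: 4.7
tool_pos: [0.4706, -0.1407, 0.1302]
orientation: [180.0, -0.0, -167.5]
force: [0.4, -0.4, -0.3]
opening: 0.05
gripper_force: 0.0
clock: 5.32
tool_pos: [0.4708, -0.1406, 0.1307]
orientation: [-180.0, 0.0, -167.5]
force: [-0.3, 0.2, 1.8]
opening: 0.0135
gripper_force: 30.0
rows d [0.0002 0.0002 0.0007] pos [ 0.4708 -0.1406  0.1307] rpy [-1.8000e+02  1.0000e-02 -1.6753e+02] F [-0.3  0.2  1.8] M [ 0.13  0.14 -0.  ] j6 -83.9 t 5.325 open 0.013490681366182441 29.999345541000366
```

```bash
python3 drive.py '[[0,0,0,2,0],[0,0,0,4,0],[0,0,0,6,0],[0,0,0,7,0],[0,0,0,7,0]]'; python3 to.py 0.4705 -0.1405 0.130;  python3 drive.py '[[0,0,0,1,0],[0,0,0,2,0]]'; python3 to.py 0.4705 -0.1405 0.130
```

```text
clock: 5.95
tool_pos: [0.4709, -0.1406, 0.1307]
orientation: [-180.0, 0.0, -174.5]
force: [-0.3, 0.2, 2.1]
opening: 0.0137
gripper_force: 30.0
rows d [0.0004 0.0002 0.0007] pos [ 0.4709 -0.1406  0.1307] rpy [-1.8000e+02  2.0000e-02 -1.7454e+02] F [-0.3  0.2  2.1] M [-0.06 -0.07 -0.06] j6 -90.9 t 5.95 open 0.013719835060445525 30.001208782196045
clock: 6.2
tool_pos: [0.4709, -0.1405, 0.1307]
orientation: [180.0, 0.0, -176.6]
force: [-0.5, 1.4, 3.7]
opening: 0.0137
gripper_force: 30.0
rows d [0.0004 0.0001 0.0007] pos [ 0.4709 -0.1405  0.1307] rpy [ 1.7999e+02  3.0000e-02 -1.7659e+02] F [-0.5  1.4  3.7] M [ 0.79 -0.04  0.15] j6 -92.9 t 6.2 open 0.01372740678818994 30.007772147655487
```

```bash
python3 drive.py '[[0,0,0,0.5,0],[0,0,0,1,0]]'; python3 to.py 0.4705 -0.1405 0.130
```

```text
clock: 6.45
tool_pos: [0.471, -0.1403, 0.1307]
orientation: [180.0, 0.0, -177.5]
force: [0.2, 4.0, 5.5]
opening: 0.0134
gripper_force: 30.0
rows d [ 0.0005 -0.0001  0.0007] pos [ 0.471  -0.1403  0.1307] rpy [ 1.7998e+02  4.0000e-02 -1.7755e+02] F [0.2 4.  5.5] M [ 1.73 -0.06  0.24] j6 -93.9 t 6.45 open 0.013356776372069152 30.025406777858734
```

Past about 9° the moment and the side force both climb, so this way resists. I'll turn back and try the other way.

```bash
python3 drive.py '[[0,0,0,-3,0],[0,0,0,-6,0],[0,0,0,-9,0],[0,0,0,-12,0],[0,0,0,-14,0],[0,0,0,-16,0],[0,0,0,-17,0],[0,0,0,-17,0]]'; python3 to.py 0.4705 -0.1405 0.130;  python3 drive.py '[[0,0,0,-1,0],[0,0,0,-2,0]]'; python3 to.py 0.4705 -0.1405 0.130
```

```text
clock: 7.45
tool_pos: [0.4708, -0.1407, 0.1307]
orientation: [-180.0, 0.0, -160.5]
force: [-0.1, -0.5, 4.4]
opening: 0.0137
gripper_force: 30.0
rows d [0.0002 0.0003 0.0007] pos [ 0.4708 -0.1407  0.1307] rpy [-179.99    0.   -160.5 ] F [-0.1 -0.5  4.4] M [-0.07  0.03  0.  ] j6 -76.9 t 7.45 open 0.013670897547861098 30.0002521276474
clock: 7.7
tool_pos: [0.4708, -0.1407, 0.1307]
orientation: [-180.0, 0.0, -158.5]
force: [-0.6, 0.4, 4.6]
opening: 0.0139
gripper_force: 30.0
rows d [0.0002 0.0003 0.0007] pos [ 0.4708 -0.1407  0.1307] rpy [-1.7999e+02  1.0000e-02 -1.5849e+02] F [-0.6  0.4  4.6] M [-0.03  0.06 -0.02] j6 -74.8 t 7.7 open 0.01393305521915676 30.004532039165497
```

```bash
for i in 1; do python3 drive.py '[[0,0,0,-1,0],[0,0,0,-2,0],[0,0,0,-2,0]]'; python3 to.py 0.4705 -0.1405 0.130|cut -c60-; done;  python3 drive.py '[[0,0,0,-1,0],[0,0,0,-2,0]]';python3 to.py 0.4705 -0.1405 0.130
```

```text
clock: 8.07
tool_pos: [0.4708, -0.1407, 0.1307]
orientation: [-180.0, 0.0, -156.5]
force: [-0.3, -0.4, 4.2]
opening: 0.0139
gripper_force: 30.0
 rpy [-1.7999e+02  1.0000e-02 -1.5650e+02] F [-0.3 -0.4  4.2] M [ 0.03  0.01 -0.  ] j6 -72.9 t 8.075 open 0.013856115690452536 30.00053644180298
clock: 8.32
tool_pos: [0.4708, -0.1407, 0.1307]
orientation: [-180.0, 0.0, -154.5]
force: [-0.3, 0.5, 5.0]
opening: 0.0138
gripper_force: 30.0
rows d [0.0002 0.0003 0.0007] pos [ 0.4708 -0.1407  0.1307] rpy [-1.7999e+02  1.0000e-02 -1.5449e+02] F [-0.3  0.5  5. ] M [ 0.06  0.02 -0.03] j6 -70.8 t 8.325 open 0.013790496765995317 30.004543662071228
```

Thirteen degrees and still free. I'll continue in small steps.

```bash
python3 drive.py '[[0,0,0,-1,0],[0,0,0,-2,0]]'; python3 to.py 0.4705 -0.1405 0.130|cut -c60-;  python3 drive.py '[[0,0,0,-1,0],[0,0,0,-2,0]]';python3 to.py 0.4705 -0.1405 0.130|cut -c60-
```

```text
clock: 8.57
tool_pos: [0.4708, -0.1407, 0.1307]
orientation: [-180.0, 0.0, -152.5]
force: [-0.9, 0.1, 5.2]
opening: 0.0139
gripper_force: 30.0
 rpy [-1.7999e+02  1.0000e-02 -1.5249e+02] F [-0.9  0.1  5.2] M [ 0.06  0.01 -0.04] j6 -68.8 t 8.575 open 0.013861137418457573 30.004559755325317
clock: 8.82
tool_pos: [0.4708, -0.1407, 0.1307]
orientation: [-180.0, 0.0, -150.5]
force: [-0.7, 0.4, 5.1]
opening: 0.0133
gripper_force: 30.0
 rpy [-1.7999e+02  1.0000e-02 -1.5049e+02] F [-0.7  0.4  5.1] M [ 0.03  0.01 -0.1 ] j6 -66.8 t 8.825 open 0.013334916944112991 30.004524886608124
```

At 17° it's still free, so this is the loosening way. I'll turn to about 61°.

```bash
python3 drive.py '[[0,0,0,-4,0],[0,0,0,-10,0],[0,0,0,-17,0],[0,0,0,-24,0],[0,0,0,-31,0],[0,0,0,-38,0],[0,0,0,-43,0],[0,0,0,-44,0]]'; python3 to.py 0.4705 -0.1405 0.130; python3 drive.py '[[0,0,0,-1,0],[0,0,0,-2,0],[0,0,0,-3,0],[0,0,0,-4,0]]';python3 to.py 0.4705 -0.1405 0.130
```

```text
clock: 9.82
tool_pos: [0.4708, -0.1407, 0.1307]
orientation: [-180.0, -0.0, -106.4]
force: [0.2, 0.3, 4.2]
opening: 0.0134
gripper_force: 30.0
rows d [-0.0001  0.0004  0.0007] pos [ 0.4708 -0.1407  0.1307] rpy [-179.98   -0.   -106.43] F [0.2 0.3 4.2] M [ 0.05  0.12 -0.08] j6 -22.8 t 9.825 open 0.013359965949334564 30.00410109758377
clock: 10.32
tool_pos: [0.4708, -0.1407, 0.1307]
orientation: [-180.0, 0.0, -102.5]
force: [0.4, 0.3, 5.6]
opening: 0.0139
gripper_force: 30.0
rows d [-0.0001  0.0004  0.0007] pos [ 0.4708 -0.1407  0.1307] rpy [-179.99    0.   -102.49] F [0.4 0.3 5.6] M [ 0.02  0.07 -0.05] j6 -18.8 t 10.325 open 0.013863282858118598 30.00451773405075
```

65° and free. I'll creep to the stop.

```bash
python3 drive.py '[[0,0,0,-1,0],[0,0,0,-2,0]]'; python3 to.py 0.4705 -0.1405 0.130|cut -c60-; python3 drive.py '[[0,0,0,-0.5,0],[0,0,0,-1,0],[0,0,0,-1.5,0]]';python3 to.py 0.4705 -0.1405 0.130|cut -c60-
```

```text
clock: 10.58
tool_pos: [0.4708, -0.1407, 0.1306]
orientation: [-180.0, -0.0, -100.5]
force: [0.3, 0.6, 4.1]
opening: 0.0136
gripper_force: 30.0
06] rpy [-179.99   -0.   -100.49] F [0.3 0.6 4.1] M [ 0.03  0.05 -0.08] j6 -16.8 t 10.575 open 0.013643019916605858 30.004862844944
clock: 10.95
tool_pos: [0.4706, -0.1407, 0.1307]
orientation: [180.0, -0.0, -99.0]
force: [-0.4, 0.5, 6.3]
opening: 0.0138
gripper_force: 30.0
07] rpy [179.99  -0.   -99.01] F [-0.4  0.5  6.3] M [ 0.23  0.43 -0.19] j6 -15.4 t 10.95 open 0.013820986556812976 30.018035173416138
```

The end stop is at about 68°. I'll ease back 3° and lift slowly.

```bash
python3 drive.py '[[0,0,0,2,0],[0,0,0,3,0],[0,0,-0.002,3,0],[0,0,-0.004,3,0],[0,0,-0.006,3,0],[0,0,-0.008,3,0]]'; python3 to.py 0.4705 -0.1405 0.23
```

```text
clock: 11.7
tool_pos: [0.4706, -0.1406, 0.1386]
orientation: [180.0, -0.0, -102.0]
force: [0.8, -0.4, -1.1]
opening: 0.0136
gripper_force: 30.0
rows d [-0.0001  0.0001 -0.0914] pos [ 0.4706 -0.1406  0.1386] rpy [ 179.98   -0.   -102.03] F [ 0.8 -0.4 -1.1] M [ 0.01  0.06 -0.02] j6 -18.4 t 11.7 open 0.013573704932761757 29.998992383480072
```

It came free, and the wrist feels only the cap's weight. I'll lift it to about 10 cm.

```bash
python3 drive.py '[[0,0,-0.008,0,0],[0,0,-0.02,0,0],[0,0,-0.035,0,0],[0,0,-0.05,0,0],[0,0,-0.065,0,0],[0,0,-0.08,0,0],[0,0,-0.09,0,0],[0,0,-0.092,0,0]]'; python3 drive.py '[[0,0,0,0,0],[0,0,0,0,0],[0,0,0,0,0],[0,0,0,0,0]]'
python3 - <<'E'
from plant import ctrl
from h import *
s=ctrl.snapshot("side"); cv2.imwrite("pics/end.png",cv2.resize(s["frame"][100:360,180:460,::-1],None,fx=2,fy=2))
E
```

```text
clock: 12.7
tool_pos: [0.4709, -0.1406, 0.2313]
orientation: [-179.9, 0.0, -102.0]
force: [-0.6, -0.2, -1.1]
opening: 0.0138
gripper_force: 30.0
clock: 13.2
tool_pos: [0.4706, -0.1407, 0.2303]
orientation: [180.0, -0.0, -102.0]
force: [1.4, 0.0, -1.9]
opening: 0.0141
gripper_force: 30.0
```

View pics/end.png

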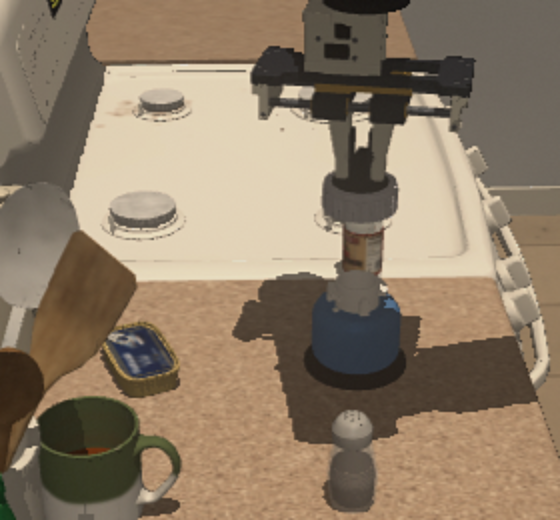

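The cap at (360,195) is held level above the open jar at (357,295). The tin, shaker, mug and spice jar are where they started.

```bash
python3 -c "
from plant import ctrl
print(ctrl.close_job())"
```

```text
the job is handed in; nothing more can be done
None
```

The cap was pressed down at about 23 N, turned anticlockwise (seen from above) to its stop at about 68° after clockwise resisted at about 9°, and lifted off; I handed the job in with it held level about 10 cm above the jar and nothing round it disturbed, though no verdict was returned.

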